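# Spread washed pulley wheels in the drying tray

## Robot

A 6-joint arm with a two-finger parallel gripper is mounted at the origin on the work surface. World frame = base frame: x ahead of the robot, y to its left, z up, the work surface at z = 0. Lengths are in m, angles in rad, forces in N, time in s.
With the tool pointing down it reaches from about 0.35 to 0.975 m from the base axis. Payload 4.9 kg.
Tool frame: the origin (TCP) lies at the very end of the fingers, on their centre line; the grasp point (between the pads) lies bot.grip_depth behind it (bot.grip_depth is the distance from the TCP to the grasp point, in m); z points along the fingers, y is the line along which they close (so a half turn about z gives the same grasp; the last joint's range is limited). The gripper opens to 85 mm and grips with 20 to 120 N. Pads are 22 mm wide; open, the fingers measure 114 mm over their backs; the gripper's body (76 mm by 85 mm) begins 54 mm behind the grasp point. The pads swing forward as they close: fully open they stand 13 mm farther back than shut.
Start: joints at [-1.317, 0.053, 1.613, -0, 1.476, -0.119], TCP at [0.228, -0.582, 0.231] pointing down, gripper open.
Joint ranges: [-3.01, 3.01], [-1.01, 2.22], [0.06, 2.58], [-1.02, 4.17], [0.09, 2.62], [-3.14, 3.14]. Speed limits (rad/s): [2.57, 2.57, 3.14, 3.14, 3.14, 3.14].

## Interface

Orientations are given as a unit quaternion [x, y, z, w].
In Python, from workcell import bot, snapshot, calibration, hand_in gives the robot as it stands. The module is installed in compiled form; this text tells all that it offers.
- The arm moves only by the tool drive_tool, never from a script. Its argument "motion" is a list of rows, each an object of numbers: "x", "y", "z": the shift along the tool's x, y, z in m; "rx", "ry", "rz": the turn, a rotation vector about the tool's x, y, z in rad. A call has 1 to 20 rows; each row shifts and turns the commanded pose from where the row before left it, along the tool's axes as they then stand; what a row does not reach is not made up. A row lasts 1/12 s, in which the tool goes at most 41.7 mm and 7.16 degrees, less where a joint would pass 70% of its speed; a pose out of reach is approached as far as the arm can. A call with a gripper value outside its range is refused whole. "grip" is the closure, from -1 (fully open) to 1 (shut), set as the call begins (left out, the last holds). The fingers move at their own pace and stop on an object; "squeeze" is the grip in N (left out, the last holds). Time passes only in rows, so rows that do not move let the fingers close. It gives the time, the measured TCP pose, the force, the opening and the grip force at its end, in the units of the state.
- bot.read_state(): the state, without advancing time (a new reading comes with each control period).
- snapshot(name): name is "scene" or "top" or "wrist"; returns the picture (480x640x3 uint8, blue, green, red); there is no depth.
- calibration(name): a dict with "intrinsics" (3x3 intrinsics, pixels), "k1" (the pictures are not rectified: a ray, as slopes to the right and down, at radius r is drawn at 1 + k1 r^2 times it, then the intrinsics apply), "R" (3x3) and "t" (3): a world point X has camera coordinates R X + t. Camera axes: x right, y down, z forward; pixel columns grow to the right and rows downward; lengths in m; the calibration is good to about 2 mm. A picture is of the moment at which its call begins: read the wrist's pose just before it. calibration takes no time and is no camera call; for the wrist camera it gives the pose at the moment of the call.
- hand_in(): hands the job in; it is judged then, once.
The state is a dict: "clock": time; "joint_positions": joint angles; "qd": joint speeds; "effort": joint torques, N m; "tool_pos": TCP position; "ee_rot": TCP orientation; "wrist_force": force on the tool from outside, world axes, zero at the start; "ft_torque": the same for the moment, N m; "gripper_width": opening from 0.0 (shut) to 1.0 (fully open); "gripper_force": force on a finger pad.
Only numpy, scipy, OpenCV 4.12 (cv2) and the standard library are available. Lean on these libraries where they do the work, as an engineer would, in place of code of your own. Each camera call takes 0.05 s, during which the arm holds its last target. There are 200 camera calls.

## Task

Spread the washed pulley wheels so they dry evenly: all five, the four heaped in the steel tray and the one standing on edge in the slotted stand, must end lying flat on the tray floor in a single layer like the five spots on a die, one towards each corner and one in the middle, with at least 20 mm clear between any two. The wheel in the stand must first be laid flat on the bench outside the tray and let go, and then taken again by its rim and put into the tray. Leave the jar, the tin and the wrench where they are.

Things in the scene. Friction and masses are not known exactly. Their poses are not given: they have to be found in the camera images.
- tray_in (a point): centre of the inner floor of a shallow open steel tray, fixed to the bench. Inside it is 220 mm along x and 300 mm along y (the tray's own axes); walls 6 mm thick, their top 18 mm above the inner floor; the floor is 6 mm above the bench. This point lies on the inner floor, z up
- wheel_a_center (a point): cream nylon pulley wheel with a steel bearing, 60 mm diameter, 30 mm thick, flat faces, a shallow groove round the rim, 0.08 to 0.17 kg. The point is its centre; z is its axis. Starts lying flat on the tray floor, one of the three at the bottom of the heap
- wheel_b_center (a point): cream nylon pulley wheel with a steel bearing, 60 mm diameter, 30 mm thick, flat faces, a shallow groove round the rim, 0.08 to 0.17 kg. The point is its centre; z is its axis. Starts lying flat on the tray floor, one of the three at the bottom of the heap
- wheel_c_center (a point): cream nylon pulley wheel with a steel bearing, 60 mm diameter, 30 mm thick, flat faces, a shallow groove round the rim, 0.08 to 0.17 kg. The point is its centre; z is its axis. Starts lying flat on the tray floor, one of the three at the bottom of the heap
- wheel_d_center (a point): cream nylon pulley wheel with a steel bearing, 60 mm diameter, 30 mm thick, flat faces, a shallow groove round the rim, 0.08 to 0.17 kg. The point is its centre; z is its axis. Starts lying flat on top of the other three, in the middle of the heap
- wheel_e_center (a point): cream nylon pulley wheel with a steel bearing, 60 mm diameter, 30 mm thick, flat faces, a shallow groove round the rim, 0.08 to 0.17 kg. The point is its centre; z is its axis. Starts standing on edge in the stand, its axis horizontal along the stand's y; its top is then 66 mm above the bench. Put down on the bench leaning 45 degrees it falls flat when let go
- stand_slot (a point): slotted aluminium stand, fixed, left or right of the tray: base 110 x 76 x 6 mm, two cheeks along its x, 35 mm apart, tops 24 mm above the bench; end stops keep the wheel from rolling. The point is the middle of the slot floor, 6 mm above the bench. The bench 0.16 m nearer to the robot (world -x) and 0.30 m to that side of the robot's centre line is free for laying the wheel down
- jar: closed brown glass jar, 64 mm diameter, 85 mm tall, on the opposite side of the tray from the stand; origin under its centre. Leave it alone
- tin: closed grey metal tin, 68 mm diameter, 70 mm tall, standing beyond the tray on the left; origin under its centre. Leave it alone
- wrench: steel spanner 190 mm long lying beyond the tray; origin under its middle. Leave it alone
Things that resemble listed ones, but are neither listed nor needed, are in the scene too. What is shaped like the part that bears wheel_d_center but green is not meant. Leave any turquoise look-alike of the part that bears wheel_a_center alone.

How it is judged:
By the outcome, as a careful person would: the job done as asked, in the order asked, and still so for the second after the job is handed in, with the robot touching nothing.
It also fails if it takes over 72 s, if anything falls off the work surface, if the arm or the gripper's body presses on something with over 40 N, if the wrist force passes 120 N, or if a joint passes its speed limit or range.

## Working session

There is one attempt and no reset: what is moved stays moved. The work goes in short steps, Python scripts to look and compute and a tool call to move; the robot and the scene stay as the last step left them, time stands still between calls to the robot, and variables do not carry over. Pictures are saved under pics/ and viewed, at most 10 in all, crops included, and the job is handed in when it is done.

Besides the shell and the picture viewer there is one more tool, called as name(argument=value, ...), one argument or row to a line, values as JSON. drive_tool: Moves the arm, as the interface text tells. Its arguments: {"type":"object","properties":{"motion":{"type":"array"},"grip":{"type":"number"},"squeeze":{"type":"number"}},"required":["motion"]}

```bash
mkdir -p pics; cat > h.py <<'E'
import numpy as np, cv2
from workcell import bot, snapshot, calibration, hand_in
def rays(name,px,c=None):
    c=c or calibration(name); K=np.array(c["intrinsics"]);k=c["k1"];R=np.array(c["R"]);t=np.array(c["t"])
    px=np.atleast_2d(px).astype(float)
    u=cv2.undistortPoints(px.reshape(-1,1,2),K,np.array([k,0,0,0.]))[:,0]
    d=np.c_[u,np.ones(len(u))]@R
    return -R.T@t, d
def onz(name,px,z,c=None):
    o,d=rays(name,px,c); return o+d*((z-o[2])/d[:,2])[:,None]
def tri(n1,p1,n2,p2,c1=None,c2=None):
    o1,d1=rays(n1,p1,c1);o2,d2=rays(n2,p2,c2);out=[]
    for a,b in zip(d1,d2):
        a=a/np.linalg.norm(a);b=b/np.linalg.norm(b)
        s=np.linalg.lstsq(np.c_[a,-b],o2-o1,rcond=None)[0]
        p,q=o1+a*s[0],o2+b*s[1]; out.append(np.r_[(p+q)/2,np.linalg.norm(p-q)])
    return np.array(out)
def proj(name,X,c=None):
    c=c or calibration(name);x=np.atleast_2d(X)@np.array(c["R"]).T+c["t"];s=x[:,:2]/x[:,2:]
    s=s*(1+c["k1"]*(s**2).sum(1,keepdims=True));K=np.array(c["intrinsics"]);return s@K[:2,:2].T+K[:2,2]
E
python3 - <<'E'
from h import *
np.set_printoptions(precision=4,suppress=True)
for n in("top","scene"):
    cv2.imwrite(f"pics/{n}0.png",snapshot(n)); o,d=rays(n,[[320,240]]);print(n,o,d,calibration(n)["intrinsics"])
s=bot.read_state();print(s["tool_pos"],s["ee_rot"],s["clock"],bot.grip_depth)
E
```

```text
top [0.4578 0.0051 1.0162] [[ 0.1016  0.0351 -0.9944]] [[515.3428   0.     329.1883]
 [  0.     515.3428 233.4233]
 [  0.       0.       1.    ]]
scene [ 1.2456 -0.2973  0.6005] [[-0.7537  0.3281 -0.5698]] [[512.8392   0.     329.1665]
 [  0.     512.8392 243.7404]
 [  0.       0.       1.    ]]
[ 0.2275 -0.5815  0.2302] [ 0.9827  0.1853 -0.0001 -0.0009] 0.1 0.0187
```

View pics/top0.png

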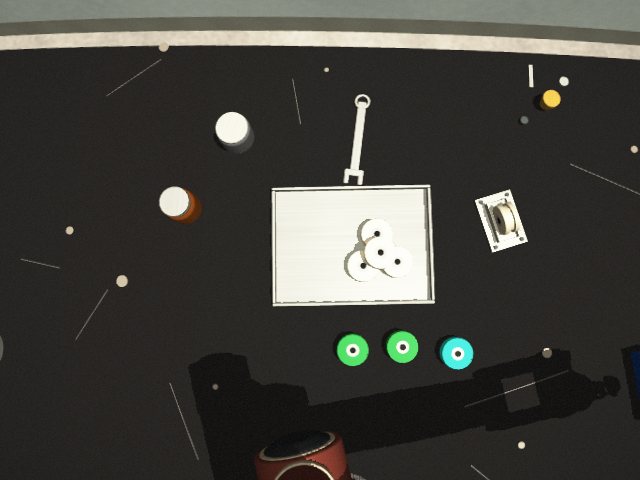

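View pics/scene0.png

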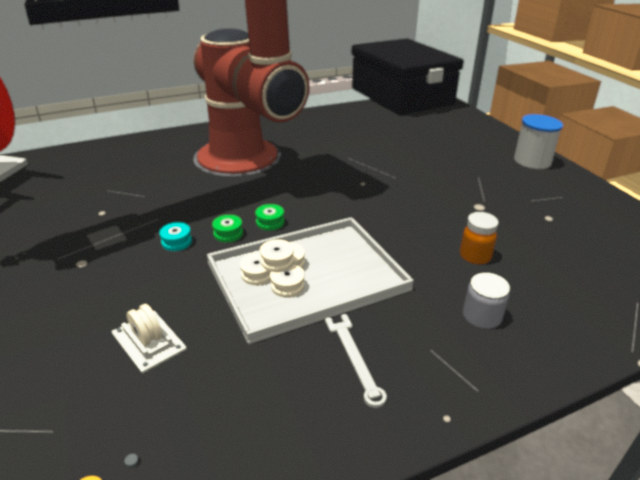

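The top view shows the tray with rim corners at about (272,188), (430,185), (434,301) and (274,304). Wheel d's hub is at (380,252), with three more under it at (377,234), (397,262) and (363,266). The stand is at (502,221) and is turned. The scene view shows the same things: d at (277,250), the stand at (148,328), and the green and turquoise look-alikes nearer the robot. I'll enlarge both next.

```bash
python3 - <<'E'
from h import *
np.set_printoptions(precision=4,suppress=True)
a=cv2.imread("pics/top0.png");b=cv2.imread("pics/scene0.png")
def cr(im,x,y,w,h,W,H):return cv2.resize(im[y:y+h,x:x+w],(W,H),interpolation=cv2.INTER_CUBIC)
L=np.vstack([cr(a,340,210,80,60,400,300),cr(b,235,230,80,60,400,300)])
R=np.vstack([cr(a,465,180,80,60,400,300),cr(b,105,290,100,75,400,300)])
cv2.imwrite("pics/crop.png",np.hstack([L,R]))
print("tray corners",onz("top",[[272,188],[430,185],[434,301],[274,304]],.024))
print("scene corners", onz("scene",[[209,262],[351,222],[411,281],[248,333]],.024))
print("d",tri("top",[[380,252]],"scene",[[277,250]]))
print("abc",onz("top",[[377,234],[397,262],[363,266]],.036))
print("stand corners",onz("top",[[475,199],[509,191],[527,241],[494,251]],.006))
print("lookalikes",onz("top",[[353,350],[403,347],[457,353]],.03))
print("jar,tin,wrench",onz("top",[[174,202],[231,127]],.08),onz("top",[[353,180]],.0))
E
```

```text
tray corners [[ 0.6595  0.1375  0.024 ]
 [ 0.673  -0.1728  0.024 ]
 [ 0.447  -0.1814  0.024 ]
 [ 0.4337  0.1249  0.024 ]]
scene corners [[ 0.4703 -0.1838  0.024 ]
 [ 0.4471  0.1202  0.024 ]
 [ 0.6629  0.1342  0.024 ]
 [ 0.6749 -0.1701  0.024 ]]
d [[ 0.5357 -0.0723  0.0644  0.0014]]
abc [[ 0.5722 -0.069   0.036 ]
 [ 0.5194 -0.108   0.036 ]
 [ 0.5103 -0.0434  0.036 ]]
stand corners [[ 0.6508 -0.2666  0.006 ]
 [ 0.6691 -0.3362  0.006 ]
 [ 0.5689 -0.3711  0.006 ]
 [ 0.5475 -0.3039  0.006 ]]
lookalikes [[ 0.3515 -0.0281  0.03  ]
 [ 0.3593 -0.1224  0.03  ]
 [ 0.3499 -0.2252  0.03  ]]
jar,tin,wrench [[0.618  0.3133 0.08  ]
 [0.7645 0.2131 0.08  ]] [[ 0.6845 -0.0219  0.    ]]
```

View pics/crop.png

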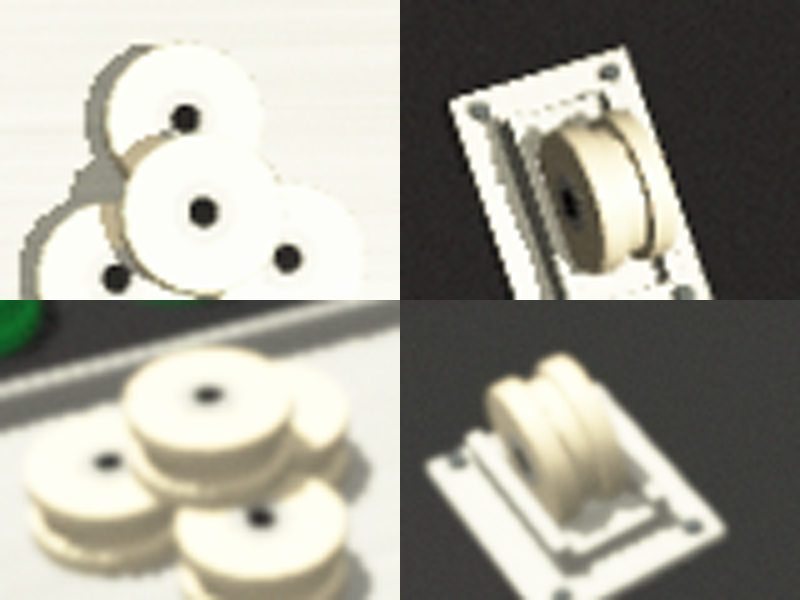

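The enlarged crops confirm the hubs. In the top view d is at (380.6,252.4), with the others at (377.2,233.8), (397.5,261.8) and (363.3,265.8). Wheel e stands in a stand turned about 18–19°. I'll write a move planner and go above the stand.

```bash
cat >> h.py <<'E'
from scipy.spatial.transform import Rotation as Ro
def down(yaw,tilt=None): # tool x at yaw (deg), z down
    return Ro.from_euler('z',yaw,degrees=True)*Ro.from_euler('x',180,degrees=True)
def plan(legs,start=None):
    """legs: (pos, Rotation or None, n or None); prints constant rows per leg"""
    s=bot.read_state(); p=np.array(s["tool_pos"]);q=Ro.from_quat(s["ee_rot"])
    print("at",p.round(4),"yaw",np.degrees(np.arctan2(*q.as_matrix()[1::-1,0])).round(2),"t",round(s["clock"],2))
    if start: p,q=np.array(start[0]),start[1]
    for pos,R,n in legs:
        R=R or q; rv=(q.inv()*R).as_rotvec(); d=q.inv().apply(np.array(pos)-p)
        m=max(int(np.ceil(np.linalg.norm(d)/.040)),int(np.ceil(np.linalg.norm(rv)/.12)),1); n=n or m
        r=Ro.from_rotvec(rv/n); S=sum((r**i).as_matrix() for i in range(n)); sh=np.linalg.solve(S,d)
        print(n,"x",*sh.round(4),"| r",*(rv/n).round(4)); p,q=np.array(pos),R
E
python3 - <<'E'
from h import *
np.set_printoptions(precision=4,suppress=True)
print(tri("top",[[380.6,252.4],[377.2,233.8],[397.5,261.8]],"scene",[[276.4,249],[287,273.4],[256.6,262.2]]))
plan([((.609,-.3195,.20),down(18.5),None)])
E
```

```text
[[ 0.5348 -0.0732  0.0662  0.0016]
 [ 0.5728 -0.0683  0.0372  0.0022]
 [ 0.5202 -0.1077  0.0365  0.0024]]
at [ 0.2275 -0.5815  0.2302] yaw 21.36 t 0.1
12 x 0.0374 -0.0096 0.0025 | r -0.0002 -0.0 0.0042
```

Heights come out at 66 and 37 mm, as expected.

drive_tool(
  motion=[
    {"x": 0.0374, "y": -0.0096, "z": 0.0025, "rz": 0.0042},
    {"x": 0.0374, "y": -0.0096, "z": 0.0025, "rz": 0.0042},
    {"x": 0.0374, "y": -0.0096, "z": 0.0025, "rz": 0.0042},
    {"x": 0.0374, "y": -0.0096, "z": 0.0025, "rz": 0.0042},
    {"x": 0.0374, "y": -0.0096, "z": 0.0025, "rz": 0.0042},
    {"x": 0.0374, "y": -0.0096, "z": 0.0025, "rz": 0.0042},
    {"x": 0.0374, "y": -0.0096, "z": 0.0025, "rz": 0.0042},
    {"x": 0.0374, "y": -0.0096, "z": 0.0025, "rz": 0.0042},
    {"x": 0.0374, "y": -0.0096, "z": 0.0025, "rz": 0.0042},
    {"x": 0.0374, "y": -0.0096, "z": 0.0025, "rz": 0.0042},
    {"x": 0.0374, "y": -0.0096, "z": 0.0025, "rz": 0.0042},
    {"x": 0.0374, "y": -0.0096, "z": 0.0025, "rz": 0.0042},
    {},
    {},
  ],
  grip=-1,
  squeeze=40,
)

```text
validation failed for argument at $.mo...
```

```bash
python3 - <<'E'
from h import *
np.set_printoptions(precision=4,suppress=True)
c=calibration("wrist");im=snapshot("wrist");np.savez("w1.npz",**{k:np.array(v) for k,v in c.items()})
cv2.imwrite("pics/w1.png",im)
s=bot.read_state();print(s["tool_pos"],s["wrist_force"],s["gripper_width"]);o,d=rays("wrist",[[320,240]],c);print(o,d)
print(proj("wrist",[[.609,-.3195,.006],[.609,-.3195,.066],[.609,-.3195,.036]],c))
E
```

```text
[ 0.2275 -0.5816  0.2303] [ 0.3992 -0.6104 -0.7436] 0.9991507538949241
[ 0.2979 -0.5539  0.3737] [[-0.271  -0.1022 -0.9572]]
[[ 197.6783 -306.017 ]
 [ 180.1268 -359.9177]
 [ 188.3372 -336.1969]]
```

View pics/w1.png

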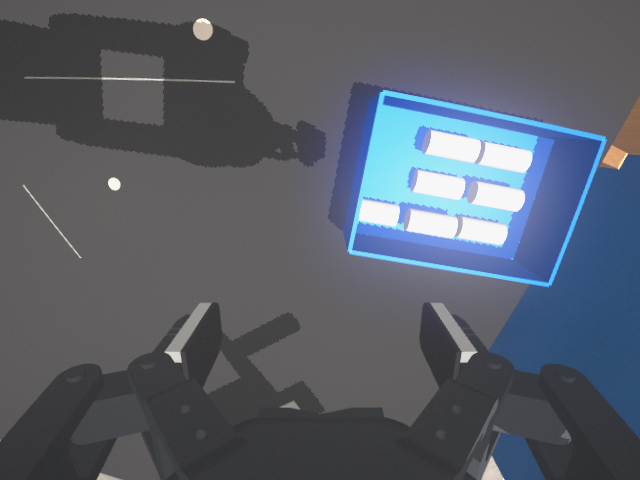

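The move was refused, so this wrist view is still at the start: fingers at the bottom, an unrelated blue bin at upper right. I'll resend with full rows.

drive_tool(
  motion=[
    {"x": 0.0374, "y": -0.0096, "z": 0.0025, "rx": 0, "ry": 0, "rz": 0.0042},
    {"x": 0.0374, "y": -0.0096, "z": 0.0025, "rx": 0, "ry": 0, "rz": 0.0042},
    {"x": 0.0374, "y": -0.0096, "z": 0.0025, "rx": 0, "ry": 0, "rz": 0.0042},
    {"x": 0.0374, "y": -0.0096, "z": 0.0025, "rx": 0, "ry": 0, "rz": 0.0042},
    {"x": 0.0374, "y": -0.0096, "z": 0.0025, "rx": 0, "ry": 0, "rz": 0.0042},
    {"x": 0.0374, "y": -0.0096, "z": 0.0025, "rx": 0, "ry": 0, "rz": 0.0042},
    {"x": 0.0374, "y": -0.0096, "z": 0.0025, "rx": 0, "ry": 0, "rz": 0.0042},
    {"x": 0.0374, "y": -0.0096, "z": 0.0025, "rx": 0, "ry": 0, "rz": 0.0042},
    {"x": 0.0374, "y": -0.0096, "z": 0.0025, "rx": 0, "ry": 0, "rz": 0.0042},
    {"x": 0.0374, "y": -0.0096, "z": 0.0025, "rx": 0, "ry": 0, "rz": 0.0042},
    {"x": 0.0374, "y": -0.0096, "z": 0.0025, "rx": 0, "ry": 0, "rz": 0.0042},
    {"x": 0.0374, "y": -0.0096, "z": 0.0025, "rx": 0, "ry": 0, "rz": 0.0042},
    {"x": 0, "y": 0, "z": 0, "rx": 0, "ry": 0, "rz": 0},
  ],
  grip=-1,
  squeeze=40,
)

```text
clock: 1.23
tool_pos: [0.6138, -0.3153, 0.1998]
ee_rot: [0.987, 0.163, 0.001, -0.001]
wrist_force: [0.8, 0.2, -0.1]
gripper_width: 0.999
gripper_force: 0.0
```

```bash
python3 - <<'E'
from h import *
np.set_printoptions(precision=4,suppress=True)
c=calibration("wrist");im=snapshot("wrist");np.savez("w2.npz",**{k:np.array(v) for k,v in c.items()})
cv2.imwrite("pics/w2.png",im)
cx=[.609,-.3195]
print(proj("wrist",[cx+[.006],cx+[.066],cx+[.036]],c))
E
```

```text
[[323.8304 220.6778]
 [324.3086 237.4286]
 [324.048  228.2963]]
```

View pics/w2.png

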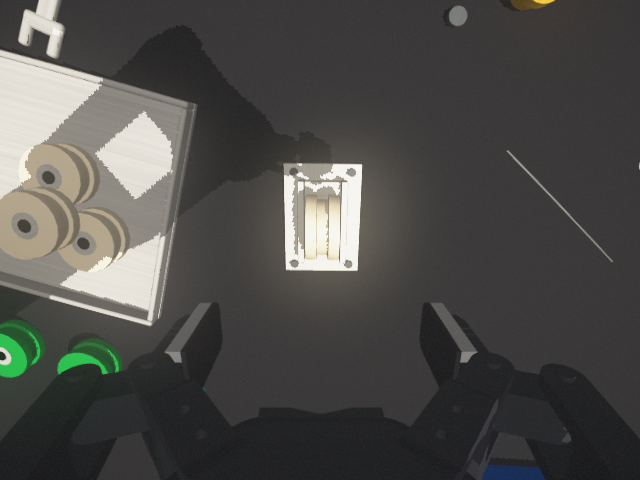

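The wrist view shows the stand corners at (284,164), (362,164), (358,270) and (287,271). The wheel's groove is centred at about (322.5,228), square to the tool. Part of the heap and the tray corner show on the left.

```bash
python3 - <<'E'
from h import *
np.set_printoptions(precision=4,suppress=True)
c={k:v for k,v in np.load("w2.npz").items()}
q=onz("wrist",[[284,164],[362,164],[358,270],[287,271]],.006,c);print(q,q.mean(0))
e=q[0]-q[3];f=q[1]-q[2];print("yaw",np.degrees(np.arctan2(e[1],e[0])),np.degrees(np.arctan2(f[1],f[0])),np.linalg.norm(e),np.linalg.norm(q[1]-q[0]))
print("height check (corners, two views)",tri("wrist",[[284,164],[362,164],[358,270],[287,271]],"top",[[475,199],[509,191],[527,241],[494,251]],c))
print("groove top",onz("wrist",[[322.5,228]],.062,c))
print("wheel rim front/back edges",onz("wrist",[[322,262],[322,195]],.04,c))
print("tray corner",onz("wrist",[[196,104],[153,325]],.024,c))
m=q.mean(0)
plan([((m[0],m[1],.075),down(18.5),None),((m[0],m[1],.028),None,None)])
E
```

```text
[[ 0.6497 -0.2651  0.006 ]
 [ 0.6738 -0.3361  0.006 ]
 [ 0.5702 -0.3708  0.006 ]
 [ 0.545  -0.3004  0.006 ]] [ 0.6097 -0.3181  0.006 ]
yaw 18.64341204975091 18.52999489156409 0.11051202573713982 0.07503239876369393
height check (corners, two views) [[ 0.6501 -0.2654  0.0102  0.0001]
 [ 0.6725 -0.3388 -0.0055  0.003 ]
 [ 0.5692 -0.3717  0.0036  0.0006]
 [ 0.5473 -0.301   0.0128  0.0018]]
groove top [[ 0.6153 -0.3158  0.062 ]]
wheel rim front/back edges [[ 0.5784 -0.3279  0.04  ]
 [ 0.6383 -0.3075  0.04  ]]
tray corner [[ 0.6765 -0.1779  0.024 ]
 [ 0.4466 -0.1825  0.024 ]]
at [ 0.6117 -0.3173  0.1999] yaw 18.74 t 1.28
4 x -0.0005 0.0001 0.0312 | r -0.0004 0.0002 0.001
2 x -0.0 -0.0 0.0235 | r 0.0 0.0 0.0
```

drive_tool(
  motion=[
    {"x": -0.002, "z": 0.0344},
    {"z": 0.0344},
    {"z": 0.0344},
    {"z": 0.0344},
    {"z": 0.0344},
    {"z": 0},
  ],
)

```text
validation failed for argument at $.mo...
```

drive_tool(
  motion=[
    {"z": 0},
    {"z": 0},
    {"z": 0},
    {"z": 0},
    {"z": 0},
    {"z": 0},
    {"z": 0},
  ],
  grip=1,
  squeeze=40,
)

```text
validation failed for argument at $.mo...
```

drive_tool(
  motion=[
    {"x": -0.002, "y": 0, "z": 0.0344, "rx": 0, "ry": 0, "rz": 0},
    {"x": 0, "y": 0, "z": 0.0344, "rx": 0, "ry": 0, "rz": 0},
    {"x": 0, "y": 0, "z": 0.0344, "rx": 0, "ry": 0, "rz": 0},
    {"x": 0, "y": 0, "z": 0.0344, "rx": 0, "ry": 0, "rz": 0},
    {"x": 0, "y": 0, "z": 0.0344, "rx": 0, "ry": 0, "rz": 0},
    {"x": 0, "y": 0, "z": 0, "rx": 0, "ry": 0, "rz": 0},
  ],
)

```text
clock: 1.78
tool_pos: [0.6015, -0.3179, 0.0199]
ee_rot: [0.987, 0.16, -0.006, -0.005]
wrist_force: [-2.0, 1.5, -1.9]
gripper_width: 0.998
gripper_force: 0.0
```

drive_tool(
  motion=[
    {"x": 0, "y": 0, "z": 0, "rx": 0, "ry": 0, "rz": 0},
    {"x": 0, "y": 0, "z": 0, "rx": 0, "ry": 0, "rz": 0},
    {"x": 0, "y": 0, "z": 0, "rx": 0, "ry": 0, "rz": 0},
    {"x": 0, "y": 0, "z": 0, "rx": 0, "ry": 0, "rz": 0},
    {"x": 0, "y": 0, "z": 0, "rx": 0, "ry": 0, "rz": 0},
    {"x": 0, "y": 0, "z": 0, "rx": 0, "ry": 0, "rz": 0},
    {"x": 0, "y": 0, "z": 0, "rx": 0, "ry": 0, "rz": 0},
  ],
  grip=1,
  squeeze=40,
)

```text
clock: 2.37
tool_pos: [0.6092, -0.3205, 0.0327]
ee_rot: [0.987, 0.161, 0.001, 0.0]
wrist_force: [-1.8, 4.8, 7.1]
gripper_width: 0.346
gripper_force: 40.8
```

```bash
python3 - <<'E'
from h import *
def tilt(az):
    o=np.array([np.cos(np.radians(az)),np.sin(np.radians(az)),0]);u=np.array([0,0,1.]);k=.5**.5
    z=o*k-u*k;y=o*k+u*k;return Ro.from_matrix(np.c_[np.cross(y,z),y,z])
R=tilt(-33.4)
plan([((.609,-.3195,.12),None,3),((.463,-.3055,.095),R,10),((.463,-.3055,.04),None,2),((.463,-.3055,.030),None,2)])
E
```

```text
at [ 0.6092 -0.3205  0.0327] yaw 18.48 t 2.37
3 x 0.0001 -0.0003 -0.0291 | r 0.0 0.0 0.0
10 x -0.0115 -0.0101 -0.0016 | r -0.0754 0.0259 -0.0631
2 x 0.0 -0.0194 0.0194 | r 0.0 0.0 0.0
2 x 0.0 -0.0035 0.0035 | r 0.0 0.0 0.0
```

drive_tool(
  motion=[
    {"x": 0, "y": 0, "z": -0.029, "rx": 0, "ry": 0, "rz": 0},
    {"x": 0, "y": 0, "z": -0.029, "rx": 0, "ry": 0, "rz": 0},
    {"x": 0, "y": 0, "z": -0.029, "rx": 0, "ry": 0, "rz": 0},
    {"x": -0.0115, "y": -0.0101, "z": -0.0016, "rx": -0.0754, "ry": 0.0259, "rz": -0.0631},
    {"x": -0.0115, "y": -0.0101, "z": -0.0016, "rx": -0.0754, "ry": 0.0259, "rz": -0.0631},
    {"x": -0.0115, "y": -0.0101, "z": -0.0016, "rx": -0.0754, "ry": 0.0259, "rz": -0.0631},
    {"x": -0.0115, "y": -0.0101, "z": -0.0016, "rx": -0.0754, "ry": 0.0259, "rz": -0.0631},
    {"x": -0.0115, "y": -0.0101, "z": -0.0016, "rx": -0.0754, "ry": 0.0259, "rz": -0.0631},
    {"x": -0.0115, "y": -0.0101, "z": -0.0016, "rx": -0.0754, "ry": 0.0259, "rz": -0.0631},
    {"x": -0.0115, "y": -0.0101, "z": -0.0016, "rx": -0.0754, "ry": 0.0259, "rz": -0.0631},
    {"x": -0.0115, "y": -0.0101, "z": -0.0016, "rx": -0.0754, "ry": 0.0259, "rz": -0.0631},
    {"x": -0.0115, "y": -0.0101, "z": -0.0016, "rx": -0.0754, "ry": 0.0259, "rz": -0.0631},
    {"x": -0.0115, "y": -0.0101, "z": -0.0016, "rx": -0.0754, "ry": 0.0259, "rz": -0.0631},
    {"x": 0, "y": 0, "z": 0, "rx": 0, "ry": 0, "rz": 0},
    {"x": 0, "y": 0, "z": 0, "rx": 0, "ry": 0, "rz": 0},
  ],
)

```text
clock: 3.62
tool_pos: [0.4693, -0.3043, 0.0949]
ee_rot: [0.829, 0.426, 0.174, 0.317]
wrist_force: [-0.3, 0.4, -0.8]
gripper_width: 0.345
gripper_force: 40.1
```

```bash
python3 - <<'E'
from h import *
s=bot.read_state();print(s["wrist_force"],s["gripper_width"],s["gripper_force"])
print(Ro.from_quat(s["ee_rot"]).as_matrix().round(3))
plan([((.463,-.3055,.04),None,2),((.463,-.3055,.030),None,2)])
cv2.imwrite("pics/s1.png",snapshot("scene")[150:400,50:350]) 
E
```

```text
[-0.33968106  0.38073577 -0.82596952] 0.3448558743749593 40.09619951248169
[[ 0.576  0.597  0.559]
 [ 0.817 -0.435 -0.378]
 [ 0.018  0.674 -0.738]]
at [ 0.4693 -0.3043  0.0949] yaw 54.8 t 3.62
2 x -0.0028 -0.0201 0.0187 | r 0.0 0.0 0.0
2 x -0.0001 -0.0034 0.0037 | r 0.0 0.0 0.0
```

drive_tool(
  motion=[
    {"x": -0.001, "y": -0.013, "z": 0.013, "rx": 0, "ry": 0, "rz": 0},
    {"x": -0.001, "y": -0.013, "z": 0.013, "rx": 0, "ry": 0, "rz": 0},
    {"x": 0, "y": -0.01, "z": 0.01, "rx": 0, "ry": 0, "rz": 0},
    {"x": 0, "y": -0.005, "z": 0.005, "rx": 0, "ry": 0, "rz": 0},
    {"x": 0, "y": -0.003, "z": 0.003, "rx": 0, "ry": 0, "rz": 0},
    {"x": 0, "y": 0, "z": 0, "rx": 0, "ry": 0, "rz": 0},
    {"x": 0, "y": 0, "z": 0, "rx": 0, "ry": 0, "rz": 0},
  ],
)

```text
clock: 4.25
tool_pos: [0.4684, -0.3039, 0.0338]
ee_rot: [0.828, 0.427, 0.174, 0.318]
wrist_force: [0.1, 0.2, -0.1]
gripper_width: 0.344
gripper_force: 40.1
```

drive_tool(
  motion=[
    {"x": 0, "y": -0.0015, "z": 0.0015, "rx": 0, "ry": 0, "rz": 0},
    {"x": 0, "y": -0.0015, "z": 0.0015, "rx": 0, "ry": 0, "rz": 0},
    {"x": 0, "y": 0, "z": 0, "rx": 0, "ry": 0, "rz": 0},
    {"x": 0, "y": 0, "z": 0, "rx": 0, "ry": 0, "rz": 0},
  ],
)

```text
clock: 4.58
tool_pos: [0.4677, -0.3038, 0.0293]
ee_rot: [0.828, 0.427, 0.174, 0.318]
wrist_force: [0.5, 0.2, 0.6]
gripper_width: 0.347
gripper_force: 40.2
```

drive_tool(
  motion=[
    {"x": 0, "y": 0, "z": 0, "rx": 0, "ry": 0, "rz": 0},
    {"x": 0, "y": 0, "z": 0, "rx": 0, "ry": 0, "rz": 0},
    {"x": 0, "y": 0, "z": 0, "rx": 0, "ry": 0, "rz": 0},
    {"x": 0, "y": 0, "z": -0.012, "rx": 0, "ry": 0, "rz": 0},
    {"x": 0, "y": 0, "z": -0.012, "rx": 0, "ry": 0, "rz": 0},
    {"x": 0, "y": 0, "z": -0.012, "rx": 0, "ry": 0, "rz": 0},
    {"x": 0, "y": 0, "z": -0.012, "rx": 0, "ry": 0, "rz": 0},
    {"x": 0, "y": 0, "z": -0.02, "rx": 0, "ry": 0, "rz": 0},
    {"x": 0, "y": 0, "z": -0.03, "rx": 0, "ry": 0, "rz": 0},
    {"x": 0, "y": 0, "z": -0.03, "rx": 0, "ry": 0, "rz": 0},
    {"x": 0, "y": 0, "z": -0.03, "rx": 0, "ry": 0, "rz": 0},
  ],
  grip=0,
)

```text
clock: 5.5
tool_pos: [0.3811, -0.245, 0.1464]
ee_rot: [0.829, 0.428, 0.173, 0.315]
wrist_force: [7.7, -6.1, -1.0]
gripper_width: 0.499
gripper_force: 0.0
```

```bash
python3 - <<'E'
from h import *
s=bot.read_state();print(s["tool_pos"],s["wrist_force"])
im=snapshot("scene")[200:350,80:280]; im2=snapshot("top")[200:350,340:540]
cv2.imwrite("pics/s2.png",cv2.resize(np.hstack([im,im2]),(800,300),interpolation=cv2.INTER_CUBIC)) 
E
```

```text
[ 0.38113122 -0.24499096  0.14642545] [ 7.68296279 -6.06640914 -0.99750678]
```

View pics/s2.png

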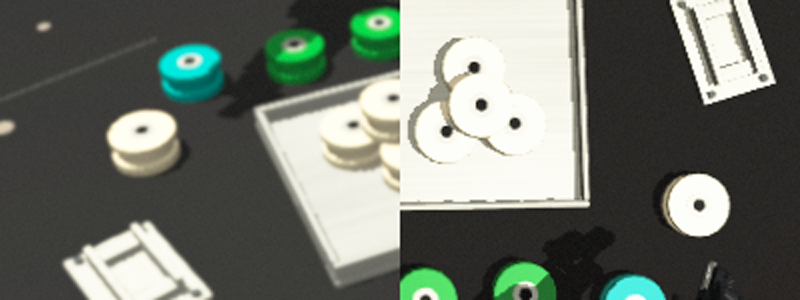

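Wheel e lies flat on the bench: top view hub at about (489.5,302.5), scene view (151,265). The heap is unchanged. Next is wheel d.

```bash
cat >> h.py <<'E'
TY=2.5
def T(u,v,z): 
    return tuple(np.array([.555,-.0235])+Ro.from_euler('z',TY,degrees=True).as_matrix()[:2,:2]@[u,v])+(z,)
E
python3 - <<'E'
from h import *
np.set_printoptions(precision=4,suppress=True)
print("e",tri("top",[[489.5,302.5]],"scene",[[151,265]]))
plan([((.5348,-.0732,.14),down(TY),None),((.5348,-.0732,.041),None,4)])
E
```

```text
e [[ 0.4465 -0.2862  0.0302  0.002 ]]
at [ 0.3843 -0.2486  0.1588] yaw 54.91 t 5.6
10 x 0.0224 -0.0083 0.0001 | r 0.0701 -0.0358 0.0865
4 x -0.0 -0.0 0.0248 | r 0.0 0.0 0.0
```

drive_tool(
  motion=[
    {"x": 0.0224, "y": -0.0083, "z": 0.0001, "rx": 0.0701, "ry": -0.0358, "rz": 0.0865},
    {"x": 0.0224, "y": -0.0083, "z": 0.0001, "rx": 0.0701, "ry": -0.0358, "rz": 0.0865},
    {"x": 0.0224, "y": -0.0083, "z": 0.0001, "rx": 0.0701, "ry": -0.0358, "rz": 0.0865},
    {"x": 0.0224, "y": -0.0083, "z": 0.0001, "rx": 0.0701, "ry": -0.0358, "rz": 0.0865},
    {"x": 0.0224, "y": -0.0083, "z": 0.0001, "rx": 0.0701, "ry": -0.0358, "rz": 0.0865},
    {"x": 0.0224, "y": -0.0083, "z": 0.0001, "rx": 0.0701, "ry": -0.0358, "rz": 0.0865},
    {"x": 0.0224, "y": -0.0083, "z": 0.0001, "rx": 0.0701, "ry": -0.0358, "rz": 0.0865},
    {"x": 0.0224, "y": -0.0083, "z": 0.0001, "rx": 0.0701, "ry": -0.0358, "rz": 0.0865},
    {"x": 0.0224, "y": -0.0083, "z": 0.0001, "rx": 0.0701, "ry": -0.0358, "rz": 0.0865},
    {"x": 0.0224, "y": -0.0083, "z": 0.0001, "rx": 0.0701, "ry": -0.0358, "rz": 0.0865},
    {"x": 0, "y": 0, "z": 0, "rx": 0, "ry": 0, "rz": 0},
    {"x": 0, "y": 0, "z": 0, "rx": 0, "ry": 0, "rz": 0},
  ],
  grip=-1,
)

```text
clock: 6.6
tool_pos: [0.5095, -0.0814, 0.127]
ee_rot: [0.997, 0.073, 0.012, 0.023]
wrist_force: [0.1, 0.1, -0.2]
gripper_width: 1.001
gripper_force: 0.0
```

```bash
python3 - <<'E'
from h import *
np.set_printoptions(precision=4,suppress=True)
c=calibration("wrist");cv2.imwrite("pics/w3.png",snapshot("wrist"));np.savez("w3.npz",**{k:np.array(v) for k,v in c.items()})
print(proj("wrist",[[.5348,-.0732,.066]],c))
plan([((.5348,-.0732,.1),down(TY),2),((.5348,-.0732,.041),None,4)])
E
```

```text
[[309.1732 222.1259]]
at [ 0.5086 -0.0814  0.1272] yaw 8.4 t 6.65
2 x 0.0133 -0.003 0.0137 | r 0.0231 -0.0116 0.0513
4 x -0.0 -0.0 0.0148 | r 0.0 0.0 0.0
```

View pics/w3.png

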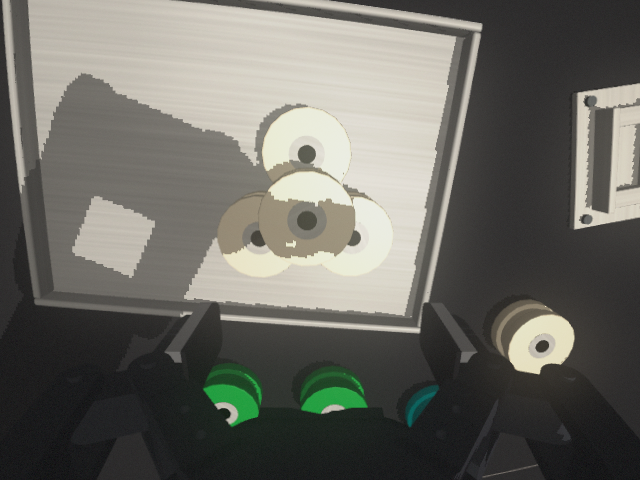

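The wrist view shows d at (307,221), a at (307,154), c at (259,238), b at (353,238) and e at (542,346). The tray's outer rim corners are at about (482,26), (422,331) and (36,304).

```bash
python3 - <<'E'
from h import *
np.set_printoptions(precision=4,suppress=True)
c={k:v for k,v in np.load("w3.npz").items()}
print("d",onz("wrist",[[307,220.5]],.066,c),"abc",onz("wrist",[[307,154],[353,238],[259,238]],.036,c),"e",onz("wrist",[[542,346]],.03,c))
print("2-view d,a,b,c,e",tri("wrist",[[307,220.5],[307,154],[353,238],[259,238],[542,346]],"top",[[380.6,252.4],[377.2,233.8],[397.5,261.8],[363.3,265.8],[489.5,302.5]],c))
print("tray",onz("wrist",[[482,26],[422,331],[36,304]],.024,c))
plan([((.5352,-.0732,.1),down(TY),2),((.5352,-.0732,.041),None,4)])
E
```

```text
d [[ 0.5356 -0.0717  0.066 ]] abc [[ 0.574  -0.0668  0.036 ]
 [ 0.5209 -0.1072  0.036 ]
 [ 0.5121 -0.041   0.036 ]] e [[ 0.4466 -0.2861  0.03  ]]
2-view d,a,b,c,e [[ 0.5349 -0.073   0.0637  0.0023]
 [ 0.5734 -0.0682  0.0341  0.003 ]
 [ 0.52   -0.1087  0.0319  0.0015]
 [ 0.5113 -0.0425  0.0358  0.0033]
 [ 0.4461 -0.2875  0.0287  0.0005]]
tray [[ 0.6736 -0.1706  0.024 ]
 [ 0.4466 -0.1803  0.024 ]
 [ 0.4319  0.1292  0.024 ]]
at [ 0.5086 -0.0814  0.1272] yaw 8.4 t 6.65
2 x 0.0135 -0.003 0.0137 | r 0.0231 -0.0116 0.0513
4 x -0.0 -0.0 0.0148 | r 0.0 0.0 0.0
```

drive_tool(
  motion=[
    {"x": 0.0135, "y": -0.003, "z": 0.0137, "rx": 0.023, "ry": -0.0115, "rz": 0.051},
    {"x": 0.0135, "y": -0.003, "z": 0.0137, "rx": 0.023, "ry": -0.0115, "rz": 0.051},
    {"x": 0, "y": 0, "z": 0.015, "rx": 0, "ry": 0, "rz": 0},
    {"x": 0, "y": 0, "z": 0.015, "rx": 0, "ry": 0, "rz": 0},
    {"x": 0, "y": 0, "z": 0, "rx": 0, "ry": 0, "rz": 0},
    {"x": 0, "y": 0, "z": 0, "rx": 0, "ry": 0, "rz": 0},
    {"x": 0, "y": 0, "z": 0, "rx": 0, "ry": 0, "rz": 0},
  ],
)

```text
clock: 7.23
tool_pos: [0.5356, -0.0733, 0.0723]
ee_rot: [1.0, 0.021, 0.002, 0.0]
wrist_force: [-0.1, -0.0, 0.5]
gripper_width: 0.998
gripper_force: 0.0
```

```bash
sed -i 's/\[.555,-.0235\]/[.554,-.022]/' h.py; python3 - <<'E'
from h import *
plan([((.5352,-.0725,.041),down(TY),3)])
E
```

```text
at [ 0.5356 -0.0733  0.0723] yaw 2.46 t 7.23
3 x -0.0001 -0.0003 0.0104 | r 0.0003 -0.0012 -0.0002
```

drive_tool(
  motion=[
    {"x": 0, "y": -0.0005, "z": 0.013, "rx": 0, "ry": 0, "rz": 0},
    {"x": 0, "y": 0, "z": 0.013, "rx": 0, "ry": 0, "rz": 0},
    {"x": 0, "y": 0, "z": 0.005, "rx": 0, "ry": 0, "rz": 0},
    {"x": 0, "y": 0, "z": 0, "rx": 0, "ry": 0, "rz": 0},
    {"x": 0, "y": 0, "z": 0, "rx": 0, "ry": 0, "rz": 0},
  ],
)

```text
clock: 7.65
tool_pos: [0.5352, -0.0724, 0.0393]
ee_rot: [1.0, 0.022, 0.0, -0.0]
wrist_force: [1.2, 0.1, 0.1]
gripper_width: 1.002
gripper_force: 0.0
```

drive_tool(
  motion=[
    {"x": 0, "y": 0, "z": 0, "rx": 0, "ry": 0, "rz": 0},
    {"x": 0, "y": 0, "z": 0, "rx": 0, "ry": 0, "rz": 0},
    {"x": 0, "y": 0, "z": 0, "rx": 0, "ry": 0, "rz": 0},
    {"x": 0, "y": 0, "z": 0, "rx": 0, "ry": 0, "rz": 0},
    {"x": 0, "y": 0, "z": 0, "rx": 0, "ry": 0, "rz": 0},
  ],
  grip=1,
)

```text
clock: 8.07
tool_pos: [0.5367, -0.0728, 0.0412]
ee_rot: [1.0, 0.021, 0.002, 0.0]
wrist_force: [0.5, 0.2, 3.5]
gripper_width: 0.688
gripper_force: 44.7
```

```bash
python3 - <<'E'
from h import *
s=bot.read_state();z=s["tool_pos"][2];print(s["gripper_force"],s["gripper_width"],z)
plan([((.5352,-.0725,.1),down(TY),2),(T(.065,.09,.08),None,5),(T(.065,.09,z-.029),None,2)])
E
```

```text
44.67134559323313 0.688276376572385 0.041205973236503345
at [ 0.5367 -0.0728  0.0412] yaw 2.46 t 8.07
2 x -0.0007 -0.0002 -0.0294 | r 0.0004 -0.002 -0.0003
5 x 0.0172 -0.0279 0.004 | r 0.0 0.0 0.0
2 x -0.0 -0.0 0.0339 | r 0.0 0.0 0.0
```

drive_tool(
  motion=[
    {"x": 0, "y": 0, "z": -0.03, "rx": 0, "ry": 0, "rz": 0},
    {"x": 0, "y": 0, "z": -0.03, "rx": 0, "ry": 0, "rz": 0},
    {"x": 0.0172, "y": -0.028, "z": 0.004, "rx": 0, "ry": 0, "rz": 0},
    {"x": 0.0172, "y": -0.028, "z": 0.004, "rx": 0, "ry": 0, "rz": 0},
    {"x": 0.0172, "y": -0.028, "z": 0.004, "rx": 0, "ry": 0, "rz": 0},
    {"x": 0.0172, "y": -0.028, "z": 0.004, "rx": 0, "ry": 0, "rz": 0},
    {"x": 0.0172, "y": -0.028, "z": 0.004, "rx": 0, "ry": 0, "rz": 0},
    {"x": 0, "y": 0, "z": 0.025, "rx": 0, "ry": 0, "rz": 0},
    {"x": 0, "y": 0, "z": 0.025, "rx": 0, "ry": 0, "rz": 0},
    {"x": 0, "y": 0, "z": 0.01, "rx": 0, "ry": 0, "rz": 0},
    {"x": 0, "y": 0, "z": 0, "rx": 0, "ry": 0, "rz": 0},
    {"x": 0, "y": 0, "z": 0, "rx": 0, "ry": 0, "rz": 0},
    {"x": 0, "y": 0, "z": 0, "rx": 0, "ry": 0, "rz": 0},
  ],
)

```text
clock: 9.15
tool_pos: [0.6167, 0.0705, 0.0217]
ee_rot: [1.0, 0.021, 0.002, 0.0]
wrist_force: [0.8, -0.0, -2.4]
gripper_width: 0.683
gripper_force: 45.1
```

drive_tool(
  motion=[
    {"x": 0, "y": 0, "z": 0.006, "rx": 0, "ry": 0, "rz": 0},
    {"x": 0, "y": 0, "z": 0.0035, "rx": 0, "ry": 0, "rz": 0},
    {"x": 0, "y": 0, "z": 0, "rx": 0, "ry": 0, "rz": 0},
    {"x": 0, "y": 0, "z": 0, "rx": 0, "ry": 0, "rz": 0},
  ],
)

```text
clock: 9.48
tool_pos: [0.616, 0.0708, 0.0112]
ee_rot: [1.0, 0.021, 0.001, 0.0]
wrist_force: [0.5, -0.3, -0.9]
gripper_width: 0.681
gripper_force: 45.2
```

drive_tool(
  motion=[
    {"x": 0, "y": 0, "z": 0, "rx": 0, "ry": 0, "rz": 0},
    {"x": 0, "y": 0, "z": 0, "rx": 0, "ry": 0, "rz": 0},
    {"x": 0, "y": 0, "z": 0, "rx": 0, "ry": 0, "rz": 0},
    {"x": 0, "y": 0, "z": -0.03, "rx": 0, "ry": 0, "rz": 0},
    {"x": 0, "y": 0, "z": -0.03, "rx": 0, "ry": 0, "rz": 0},
    {"x": 0, "y": 0, "z": -0.03, "rx": 0, "ry": 0, "rz": 0},
    {"x": 0, "y": 0, "z": 0, "rx": 0, "ry": 0, "rz": 0},
  ],
  grip=-0.75,
)

```text
clock: 10.07
tool_pos: [0.6204, 0.071, 0.1091]
ee_rot: [1.0, 0.022, 0.007, 0.0]
wrist_force: [1.7, 0.0, 1.8]
gripper_width: 0.872
gripper_force: 0.0
```

```bash
python3 - <<'E'
from h import *
plan([((.5738,-.0675,.08),down(TY),4),((.5738,-.0675,.0085),None,4)])
E
```

```text
at [0.6204 0.071  0.1091] yaw 2.48 t 10.07
4 x -0.0132 0.0341 0.0072 | r 0.0002 -0.0037 -0.0001
4 x -0.0 -0.0 0.0179 | r 0.0 0.0 0.0
```

drive_tool(
  motion=[
    {"x": -0.012, "y": 0.0341, "z": 0.005, "rx": 0, "ry": 0, "rz": 0},
    {"x": -0.012, "y": 0.0341, "z": 0.005, "rx": 0, "ry": 0, "rz": 0},
    {"x": -0.012, "y": 0.0341, "z": 0.005, "rx": 0, "ry": 0, "rz": 0},
    {"x": -0.012, "y": 0.0341, "z": 0.005, "rx": 0, "ry": 0, "rz": 0},
    {"x": 0, "y": 0, "z": 0, "rx": 0, "ry": 0, "rz": 0},
    {"x": 0, "y": 0, "z": 0.02, "rx": 0, "ry": 0, "rz": 0},
    {"x": 0, "y": 0, "z": 0.02, "rx": 0, "ry": 0, "rz": 0},
    {"x": 0, "y": 0, "z": 0.01, "rx": 0, "ry": 0, "rz": 0},
    {"x": 0, "y": 0, "z": 0, "rx": 0, "ry": 0, "rz": 0},
    {"x": 0, "y": 0, "z": 0, "rx": 0, "ry": 0, "rz": 0},
  ],
)

```text
clock: 10.9
tool_pos: [0.5733, -0.0668, 0.0303]
ee_rot: [1.0, 0.022, 0.0, -0.0]
wrist_force: [0.1, -0.2, 0.5]
gripper_width: 0.873
gripper_force: 0.0
```

drive_tool(
  motion=[
    {"x": 0, "y": 0, "z": 0.012, "rx": 0, "ry": 0, "rz": 0},
    {"x": 0, "y": 0, "z": 0.007, "rx": 0, "ry": 0, "rz": 0},
    {"x": 0, "y": 0, "z": 0.0025, "rx": 0, "ry": 0, "rz": 0},
    {"x": 0, "y": 0, "z": 0, "rx": 0, "ry": 0, "rz": 0},
    {"x": 0, "y": 0, "z": 0, "rx": 0, "ry": 0, "rz": 0},
  ],
)

```text
clock: 11.32
tool_pos: [0.5737, -0.0673, 0.0092]
ee_rot: [1.0, 0.022, 0.001, 0.0]
wrist_force: [-0.3, 0.6, -0.2]
gripper_width: 0.874
gripper_force: 0.0
```

drive_tool(
  motion=[
    {"x": 0, "y": 0, "z": 0, "rx": 0, "ry": 0, "rz": 0},
    {"x": 0, "y": 0, "z": 0, "rx": 0, "ry": 0, "rz": 0},
    {"x": 0, "y": 0, "z": 0, "rx": 0, "ry": 0, "rz": 0},
    {"x": 0, "y": 0, "z": 0, "rx": 0, "ry": 0, "rz": 0},
    {"x": 0, "y": 0, "z": 0, "rx": 0, "ry": 0, "rz": 0},
  ],
  grip=1,
)

```text
clock: 11.73
tool_pos: [0.5745, -0.0676, 0.0102]
ee_rot: [1.0, 0.022, 0.002, 0.0]
wrist_force: [-0.8, 0.1, 3.6]
gripper_width: 0.683
gripper_force: 43.5
```

drive_tool(
  motion=[
    {"x": 0, "y": 0, "z": -0.025, "rx": 0, "ry": 0, "rz": 0},
    {"x": 0.012, "y": 0.011, "z": -0.005, "rx": 0, "ry": 0, "rz": 0},
    {"x": 0.018, "y": 0.017, "z": 0, "rx": 0, "ry": 0, "rz": 0},
    {"x": 0.0175, "y": 0.0165, "z": 0, "rx": 0, "ry": 0, "rz": 0},
    {"x": 0, "y": 0, "z": 0.01, "rx": 0, "ry": 0, "rz": 0},
    {"x": 0, "y": 0, "z": 0.012, "rx": 0, "ry": 0, "rz": 0},
    {"x": 0, "y": 0, "z": 0.005, "rx": 0, "ry": 0, "rz": 0},
    {"x": 0, "y": 0, "z": 0.0025, "rx": 0, "ry": 0, "rz": 0},
    {"x": 0, "y": 0, "z": 0, "rx": 0, "ry": 0, "rz": 0},
    {"x": 0, "y": 0, "z": 0, "rx": 0, "ry": 0, "rz": 0},
  ],
)

```text
clock: 12.57
tool_pos: [0.6215, -0.1089, 0.01]
ee_rot: [1.0, 0.022, -0.001, -0.0]
wrist_force: [-4.0, 0.2, 8.0]
gripper_width: 0.69
gripper_force: 45.5
```

drive_tool(
  motion=[
    {"x": 0, "y": 0, "z": 0, "rx": 0, "ry": 0, "rz": 0},
    {"x": 0, "y": 0, "z": 0, "rx": 0, "ry": 0, "rz": 0},
    {"x": 0, "y": 0, "z": 0, "rx": 0, "ry": 0, "rz": 0},
    {"x": 0, "y": 0, "z": -0.025, "rx": 0, "ry": 0, "rz": 0},
    {"x": 0, "y": 0, "z": -0.03, "rx": 0, "ry": 0, "rz": 0},
    {"x": 0, "y": 0, "z": -0.015, "rx": 0, "ry": 0, "rz": 0},
    {"x": 0, "y": 0, "z": 0, "rx": 0, "ry": 0, "rz": 0},
    {"x": 0, "y": 0, "z": 0, "rx": 0, "ry": 0, "rz": 0},
  ],
  grip=-0.75,
)

```text
clock: 13.23
tool_pos: [0.6236, -0.1099, 0.0808]
ee_rot: [1.0, 0.022, 0.002, 0.0]
wrist_force: [-0.8, -0.0, -0.5]
gripper_width: 0.878
gripper_force: 0.0
```

```bash
python3 - <<'E'
from h import *
C=(.5118,-.042)
plan([(C+(.075,),down(-45),7),(C+(.03,),None,3),(C+(.0085,),None,3)])
print(bot.read_state()["joint_positions"][5])
E
```

```text
at [ 0.6236 -0.1099  0.0808] yaw 2.47 t 13.23
7 x -0.0187 -0.0045 0.0008 | r -0.0001 -0.0006 0.1184
3 x 0.0 -0.0 0.015 | r 0.0 0.0 0.0
3 x 0.0 -0.0 0.0072 | r 0.0 0.0 0.0
1.2353506257981945
```

drive_tool(
  motion=[
    {"x": -0.0187, "y": -0.0045, "z": 0.0008, "rx": 0, "ry": 0, "rz": 0.1184},
    {"x": -0.0187, "y": -0.0045, "z": 0.0008, "rx": 0, "ry": 0, "rz": 0.1184},
    {"x": -0.0187, "y": -0.0045, "z": 0.0008, "rx": 0, "ry": 0, "rz": 0.1184},
    {"x": -0.0187, "y": -0.0045, "z": 0.0008, "rx": 0, "ry": 0, "rz": 0.1184},
    {"x": -0.0187, "y": -0.0045, "z": 0.0008, "rx": 0, "ry": 0, "rz": 0.1184},
    {"x": -0.0187, "y": -0.0045, "z": 0.0008, "rx": 0, "ry": 0, "rz": 0.1184},
    {"x": -0.0187, "y": -0.0045, "z": 0.0008, "rx": 0, "ry": 0, "rz": 0.1184},
    {"x": 0, "y": 0, "z": 0, "rx": 0, "ry": 0, "rz": 0},
    {"x": 0, "y": 0, "z": 0.015, "rx": 0, "ry": 0, "rz": 0},
    {"x": 0, "y": 0, "z": 0.015, "rx": 0, "ry": 0, "rz": 0},
    {"x": 0, "y": 0, "z": 0, "rx": 0, "ry": 0, "rz": 0},
    {"x": 0, "y": 0, "z": 0, "rx": 0, "ry": 0, "rz": 0},
  ],
)

```text
clock: 14.23
tool_pos: [0.51, -0.0415, 0.0422]
ee_rot: [0.924, -0.382, -0.001, 0.0]
wrist_force: [0.2, -1.1, -0.5]
gripper_width: 0.874
gripper_force: 0.0
```

```bash
python3 - <<'E'
from h import *
C=(.5118,-.042)
plan([(C+(.0085,),down(-45),3)])
cv2.imwrite("pics/w4.png",snapshot("wrist"))
E
```

```text
at [ 0.51   -0.0415  0.0422] yaw -44.95 t 14.23
3 x 0.0005 -0.0003 0.0112 | r 0.0003 0.0006 0.0003
```

View pics/w4.png

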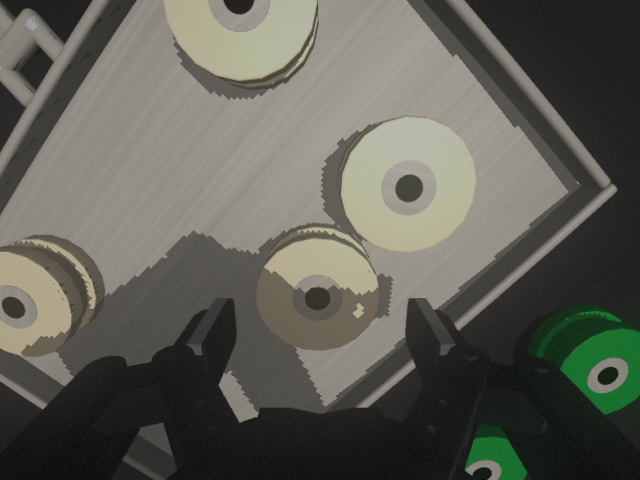

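The view shows c centred between the fingers at (317,298), and b at (409,188) clear of the right finger. d is at (13,307) and a at (240,0). I'll descend and grip c.

drive_tool(
  motion=[
    {"x": 0.0015, "y": -0.001, "z": 0.015, "rx": 0, "ry": 0, "rz": 0},
    {"x": 0, "y": 0, "z": 0.013, "rx": 0, "ry": 0, "rz": 0},
    {"x": 0, "y": 0, "z": 0.005, "rx": 0, "ry": 0, "rz": 0},
    {"x": 0, "y": 0, "z": 0, "rx": 0, "ry": 0, "rz": 0},
    {"x": 0, "y": 0, "z": 0, "rx": 0, "ry": 0, "rz": 0},
  ],
)

```text
clock: 14.7
tool_pos: [0.5135, -0.0421, 0.0115]
ee_rot: [0.924, -0.383, 0.001, -0.0]
wrist_force: [-0.1, 0.2, 0.4]
gripper_width: 0.875
gripper_force: 0.0
```

drive_tool(
  motion=[
    {"x": 0, "y": 0, "z": 0, "rx": 0, "ry": 0, "rz": 0},
    {"x": 0, "y": 0, "z": 0, "rx": 0, "ry": 0, "rz": 0},
    {"x": 0, "y": 0, "z": 0, "rx": 0, "ry": 0, "rz": 0},
    {"x": 0, "y": 0, "z": 0, "rx": 0, "ry": 0, "rz": 0},
    {"x": 0, "y": 0, "z": 0, "rx": 0, "ry": 0, "rz": 0},
  ],
  grip=1,
)

```text
clock: 15.12
tool_pos: [0.5145, -0.0422, 0.0126]
ee_rot: [0.924, -0.383, 0.002, -0.001]
wrist_force: [-0.5, 0.7, 6.2]
gripper_width: 0.684
gripper_force: 43.4
```

```bash
python3 - <<'E'
from h import *
p=bot.read_state()["tool_pos"]
plan([((p[0],p[1],p[2]+.035),None,2),(T(-.065,.09,p[2]+.035),down(TY),7),(T(-.065,.09,p[2]+.0005),None,3)])
E
```

```text
at [ 0.5145 -0.0422  0.0126] yaw -45.01 t 15.12
2 x 0.0001 -0.0 -0.0175 | r 0.0 0.0 0.0
7 x -0.0105 -0.0125 -0.0 | r -0.0001 -0.0007 -0.1185
3 x -0.0 -0.0 0.0115 | r 0.0 0.0 0.0
```

drive_tool(
  motion=[
    {"x": 0, "y": 0, "z": -0.0175, "rx": 0, "ry": 0, "rz": 0},
    {"x": 0, "y": 0, "z": -0.0175, "rx": 0, "ry": 0, "rz": 0},
    {"x": -0.0105, "y": -0.0125, "z": 0, "rx": 0, "ry": 0, "rz": -0.1185},
    {"x": -0.0105, "y": -0.0125, "z": 0, "rx": 0, "ry": 0, "rz": -0.1185},
    {"x": -0.0105, "y": -0.0125, "z": 0, "rx": 0, "ry": 0, "rz": -0.1185},
    {"x": -0.0105, "y": -0.0125, "z": 0, "rx": 0, "ry": 0, "rz": -0.1185},
    {"x": -0.0105, "y": -0.0125, "z": 0, "rx": 0, "ry": 0, "rz": -0.1185},
    {"x": -0.0105, "y": -0.0125, "z": 0, "rx": 0, "ry": 0, "rz": -0.1185},
    {"x": -0.0105, "y": -0.0125, "z": 0, "rx": 0, "ry": 0, "rz": -0.1185},
    {"x": 0, "y": 0, "z": 0.012, "rx": 0, "ry": 0, "rz": 0},
    {"x": 0, "y": 0, "z": 0.012, "rx": 0, "ry": 0, "rz": 0},
    {"x": 0, "y": 0, "z": 0.007, "rx": 0, "ry": 0, "rz": 0},
    {"x": 0, "y": 0, "z": 0, "rx": 0, "ry": 0, "rz": 0},
    {"x": 0, "y": 0, "z": 0, "rx": 0, "ry": 0, "rz": 0},
  ],
)

```text
clock: 16.28
tool_pos: [0.4833, 0.0646, 0.0138]
ee_rot: [1.0, 0.021, 0.0, 0.0]
wrist_force: [-0.1, 0.2, -0.4]
gripper_width: 0.679
gripper_force: 43.8
```

drive_tool(
  motion=[
    {"x": 0, "y": 0, "z": 0, "rx": 0, "ry": 0, "rz": 0},
    {"x": 0, "y": 0, "z": 0, "rx": 0, "ry": 0, "rz": 0},
    {"x": 0, "y": 0, "z": 0, "rx": 0, "ry": 0, "rz": 0},
    {"x": 0, "y": 0, "z": -0.025, "rx": 0, "ry": 0, "rz": 0},
    {"x": 0, "y": 0, "z": -0.03, "rx": 0, "ry": 0, "rz": 0},
    {"x": 0.006, "y": 0.0348, "z": -0.01, "rx": 0, "ry": 0, "rz": 0},
    {"x": 0.006, "y": 0.0348, "z": 0, "rx": 0, "ry": 0, "rz": 0},
    {"x": 0.006, "y": 0.0348, "z": 0, "rx": 0, "ry": 0, "rz": 0},
    {"x": 0.006, "y": 0.0348, "z": 0, "rx": 0, "ry": 0, "rz": 0},
    {"x": 0.006, "y": 0.0348, "z": 0, "rx": 0, "ry": 0, "rz": 0},
    {"x": 0, "y": 0, "z": 0.015, "rx": 0, "ry": 0, "rz": 0},
    {"x": 0, "y": 0, "z": 0.015, "rx": 0, "ry": 0, "rz": 0},
    {"x": 0, "y": 0, "z": 0, "rx": 0, "ry": 0, "rz": 0},
    {"x": 0, "y": 0, "z": 0, "rx": 0, "ry": 0, "rz": 0},
  ],
  grip=-0.75,
)

```text
clock: 17.45
tool_pos: [0.5204, -0.1072, 0.0494]
ee_rot: [1.0, 0.022, 0.0, -0.0]
wrist_force: [-0.9, 1.0, 0.5]
gripper_width: 0.877
gripper_force: 0.0
```

```bash
python3 - <<'E'
from h import *
plan([((.5205,-.108,.0085),down(TY),3)])
c=calibration("wrist");im=snapshot("wrist");cv2.imwrite("pics/w5.png",im)
print(proj("wrist",[[.5205,-.108,.036]],c))
E
```

```text
at [ 0.5204 -0.1072  0.0494] yaw 2.48 t 17.45
3 x 0.0 0.0003 0.0136 | r -0.0002 -0.0001 -0.0001
[[322.9991526 293.327141 ]]
```

drive_tool(
  motion=[
    {"x": 0, "y": 0.0005, "z": 0.018, "rx": 0, "ry": 0, "rz": 0},
    {"x": 0, "y": 0, "z": 0.016, "rx": 0, "ry": 0, "rz": 0},
    {"x": 0, "y": 0, "z": 0.0055, "rx": 0, "ry": 0, "rz": 0},
    {"x": 0, "y": 0, "z": 0, "rx": 0, "ry": 0, "rz": 0},
    {"x": 0, "y": 0, "z": 0, "rx": 0, "ry": 0, "rz": 0},
  ],
)

```text
clock: 17.92
tool_pos: [0.5218, -0.1077, 0.0114]
ee_rot: [1.0, 0.022, 0.001, 0.0]
wrist_force: [0.3, -0.8, -0.6]
gripper_width: 0.876
gripper_force: 0.0
```

drive_tool(
  motion=[
    {"x": 0, "y": 0, "z": 0, "rx": 0, "ry": 0, "rz": 0},
    {"x": 0, "y": 0, "z": 0, "rx": 0, "ry": 0, "rz": 0},
    {"x": 0, "y": 0, "z": 0, "rx": 0, "ry": 0, "rz": 0},
    {"x": 0, "y": 0, "z": 0, "rx": 0, "ry": 0, "rz": 0},
    {"x": 0, "y": 0, "z": 0, "rx": 0, "ry": 0, "rz": 0},
  ],
  grip=1,
)

```text
clock: 18.33
tool_pos: [0.5227, -0.1082, 0.0125]
ee_rot: [1.0, 0.022, 0.002, 0.0]
wrist_force: [-0.3, 1.1, 5.6]
gripper_width: 0.681
gripper_force: 43.3
```

```bash
python3 - <<'E'
from h import *
p=bot.read_state()["tool_pos"]
plan([((p[0],p[1],p[2]+.02),None,1),(T(-.065,-.09,p[2]+.02),down(TY),3),(T(-.065,-.09,p[2]+.0005),None,2)])
E
```

```text
at [ 0.5227 -0.1082  0.0125] yaw 2.51 t 18.33
1 x 0.0001 0.0 -0.02 | r 0.0 0.0 0.0
3 x -0.01 0.0018 -0.0 | r 0.0003 -0.0016 0.0
2 x -0.0 -0.0 0.0098 | r 0.0 0.0 0.0
```

drive_tool(
  motion=[
    {"x": 0, "y": 0, "z": -0.02, "rx": 0, "ry": 0, "rz": 0},
    {"x": -0.01, "y": 0.0018, "z": 0, "rx": 0, "ry": 0, "rz": 0},
    {"x": -0.01, "y": 0.0018, "z": 0, "rx": 0, "ry": 0, "rz": 0},
    {"x": -0.01, "y": 0.0018, "z": 0, "rx": 0, "ry": 0, "rz": 0},
    {"x": 0, "y": 0, "z": 0.01, "rx": 0, "ry": 0, "rz": 0},
    {"x": 0, "y": 0, "z": 0.006, "rx": 0, "ry": 0, "rz": 0},
    {"x": 0, "y": 0, "z": 0.002, "rx": 0, "ry": 0, "rz": 0},
    {"x": 0, "y": 0, "z": 0, "rx": 0, "ry": 0, "rz": 0},
    {"x": 0, "y": 0, "z": 0, "rx": 0, "ry": 0, "rz": 0},
  ],
)

```text
clock: 19.08
tool_pos: [0.4907, -0.1142, 0.0123]
ee_rot: [1.0, 0.022, -0.001, -0.001]
wrist_force: [-5.0, 1.4, 9.3]
gripper_width: 0.683
gripper_force: 44.5
```

drive_tool(
  motion=[
    {"x": 0, "y": 0, "z": 0, "rx": 0, "ry": 0, "rz": 0},
    {"x": 0, "y": 0, "z": 0, "rx": 0, "ry": 0, "rz": 0},
    {"x": 0, "y": 0, "z": 0, "rx": 0, "ry": 0, "rz": 0},
    {"x": 0, "y": 0, "z": -0.025, "rx": 0, "ry": 0, "rz": 0},
    {"x": 0, "y": 0, "z": -0.035, "rx": 0, "ry": 0, "rz": 0},
    {"x": 0, "y": 0, "z": -0.02, "rx": 0, "ry": 0, "rz": 0},
    {"x": 0, "y": 0, "z": 0, "rx": 0, "ry": 0, "rz": 0},
    {"x": 0, "y": 0, "z": 0, "rx": 0, "ry": 0, "rz": 0},
  ],
  grip=-0.75,
)

```text
clock: 19.75
tool_pos: [0.4925, -0.1149, 0.0938]
ee_rot: [1.0, 0.022, 0.002, 0.001]
wrist_force: [0.2, -0.1, -0.9]
gripper_width: 0.873
gripper_force: 0.0
```

```bash
python3 - <<'E'
from h import *
E=(.4463,-.2868)
plan([(E+(.085,),down(TY),None),(E+(.0035,),None,3)])
cv2.imwrite("pics/w6.png",snapshot("wrist"))
E
```

```text
at [ 0.4925 -0.1149  0.0938] yaw 2.51 t 19.75
5 x -0.0107 0.0339 0.0018 | r 0.0003 -0.001 0.0
3 x -0.0 -0.0 0.0272 | r 0.0 0.0 0.0
```

drive_tool(
  motion=[
    {"x": -0.0107, "y": 0.0339, "z": 0.0018, "rx": 0, "ry": 0, "rz": 0},
    {"x": -0.0107, "y": 0.0339, "z": 0.0018, "rx": 0, "ry": 0, "rz": 0},
    {"x": -0.0107, "y": 0.0339, "z": 0.0018, "rx": 0, "ry": 0, "rz": 0},
    {"x": -0.0107, "y": 0.0339, "z": 0.0018, "rx": 0, "ry": 0, "rz": 0},
    {"x": -0.0107, "y": 0.0339, "z": 0.0018, "rx": 0, "ry": 0, "rz": 0},
    {"x": 0, "y": 0, "z": 0.02, "rx": 0, "ry": 0, "rz": 0},
    {"x": 0, "y": 0, "z": 0.02, "rx": 0, "ry": 0, "rz": 0},
    {"x": 0, "y": 0, "z": 0, "rx": 0, "ry": 0, "rz": 0},
    {"x": 0, "y": 0, "z": 0, "rx": 0, "ry": 0, "rz": 0},
  ],
)

```text
clock: 20.55
tool_pos: [0.4434, -0.2846, 0.0404]
ee_rot: [1.0, 0.022, -0.001, -0.002]
wrist_force: [-0.9, -0.4, 1.1]
gripper_width: 0.876
gripper_force: 0.0
```

```bash
python3 - <<'E'
from h import *
E=(.4463,-.2868)
plan([(E+(.0035,),down(TY),3)])
c=calibration("wrist");print(proj("wrist",[E+(.03,)],c))
E
```

```text
at [ 0.4434 -0.2846  0.0404] yaw 2.49 t 20.55
3 x 0.001 0.0008 0.0123 | r -0.0015 0.0009 -0.0001
[[326.36777064 290.80237662]]
```

drive_tool(
  motion=[
    {"x": 0.0015, "y": 0.001, "z": 0.018, "rx": 0, "ry": 0, "rz": 0},
    {"x": 0, "y": 0.001, "z": 0.013, "rx": 0, "ry": 0, "rz": 0},
    {"x": 0, "y": 0, "z": 0.0055, "rx": 0, "ry": 0, "rz": 0},
    {"x": 0, "y": 0, "z": 0, "rx": 0, "ry": 0, "rz": 0},
    {"x": 0, "y": 0, "z": 0, "rx": 0, "ry": 0, "rz": 0},
  ],
)

```text
clock: 20.97
tool_pos: [0.447, -0.2878, 0.0069]
ee_rot: [1.0, 0.022, 0.001, -0.0]
wrist_force: [0.1, 0.3, -0.3]
gripper_width: 0.876
gripper_force: 0.0
```

drive_tool(
  motion=[
    {"x": 0, "y": 0, "z": 0, "rx": 0, "ry": 0, "rz": 0},
    {"x": 0, "y": 0, "z": 0, "rx": 0, "ry": 0, "rz": 0},
    {"x": 0, "y": 0, "z": 0, "rx": 0, "ry": 0, "rz": 0},
    {"x": 0, "y": 0, "z": 0, "rx": 0, "ry": 0, "rz": 0},
    {"x": 0, "y": 0, "z": 0, "rx": 0, "ry": 0, "rz": 0},
  ],
  grip=1,
)

```text
clock: 21.38
tool_pos: [0.4481, -0.2888, 0.0083]
ee_rot: [1.0, 0.022, 0.002, 0.001]
wrist_force: [1.0, 0.7, 5.0]
gripper_width: 0.681
gripper_force: 43.5
```

```bash
python3 - <<'E'
from h import *
p=bot.read_state()["tool_pos"]
plan([((p[0],p[1],.11),None,3),(T(0,0,.10),down(TY),None),(T(0,0,.03),None,3)])
im=snapshot("top")[170:320,260:460]
cv2.imwrite("pics/t2.png",cv2.resize(im,(800,600),interpolation=cv2.INTER_CUBIC))
E
```

```text
at [ 0.4481 -0.2888  0.0083] yaw 2.5 t 21.38
3 x 0.0001 0.0001 -0.0339 | r 0.0 0.0 0.0
8 x 0.0147 -0.0327 0.0013 | r 0.0002 -0.0005 0.0
3 x -0.0 -0.0 0.0233 | r 0.0 0.0 0.0
```

View pics/t2.png

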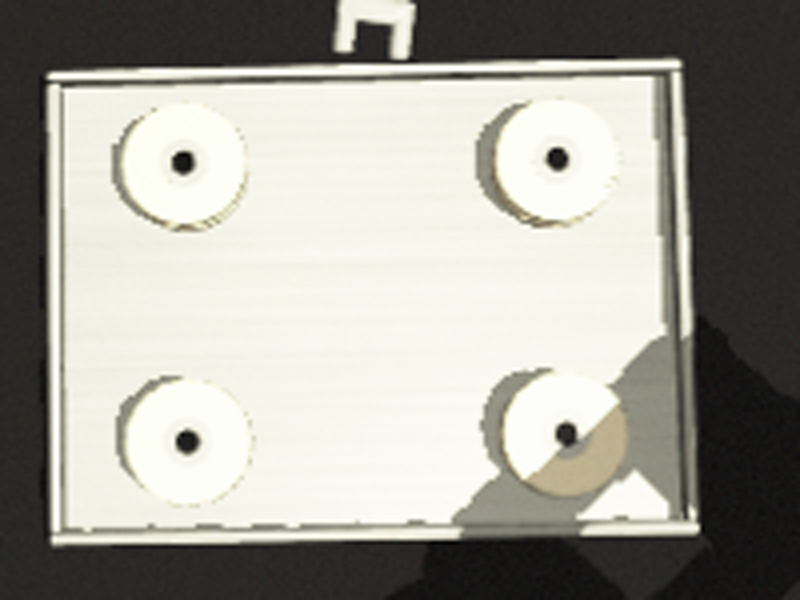

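The top view shows the four wheels flat and symmetric in the corners, at about (183,161), (557,158), (187,442) and (566,433) in the 4x crop. Wheel e goes to the middle next.

drive_tool(
  motion=[
    {"x": 0, "y": 0, "z": -0.034, "rx": 0, "ry": 0, "rz": 0},
    {"x": 0, "y": 0, "z": -0.034, "rx": 0, "ry": 0, "rz": 0},
    {"x": 0, "y": 0, "z": -0.034, "rx": 0, "ry": 0, "rz": 0},
    {"x": 0.0147, "y": -0.0327, "z": 0.0013, "rx": 0, "ry": 0, "rz": 0},
    {"x": 0.0147, "y": -0.0327, "z": 0.0013, "rx": 0, "ry": 0, "rz": 0},
    {"x": 0.0147, "y": -0.0327, "z": 0.0013, "rx": 0, "ry": 0, "rz": 0},
    {"x": 0.0147, "y": -0.0327, "z": 0.0013, "rx": 0, "ry": 0, "rz": 0},
    {"x": 0.0147, "y": -0.0327, "z": 0.0013, "rx": 0, "ry": 0, "rz": 0},
    {"x": 0.0147, "y": -0.0327, "z": 0.0013, "rx": 0, "ry": 0, "rz": 0},
    {"x": 0.0147, "y": -0.0327, "z": 0.0013, "rx": 0, "ry": 0, "rz": 0},
    {"x": 0.0147, "y": -0.0327, "z": 0.0013, "rx": 0, "ry": 0, "rz": 0},
    {"x": 0, "y": 0, "z": 0, "rx": 0, "ry": 0, "rz": 0},
    {"x": 0, "y": 0, "z": 0.03, "rx": 0, "ry": 0, "rz": 0},
    {"x": 0, "y": 0, "z": 0.025, "rx": 0, "ry": 0, "rz": 0},
    {"x": 0, "y": 0, "z": 0.01, "rx": 0, "ry": 0, "rz": 0},
    {"x": 0, "y": 0, "z": 0, "rx": 0, "ry": 0, "rz": 0},
    {"x": 0, "y": 0, "z": 0, "rx": 0, "ry": 0, "rz": 0},
  ],
)

```text
clock: 22.85
tool_pos: [0.5525, -0.0219, 0.0333]
ee_rot: [1.0, 0.022, 0.0, -0.0]
wrist_force: [0.4, -0.3, -0.5]
gripper_width: 0.681
gripper_force: 43.7
```

```bash
python3 - <<'E'
from h import *
np.set_printoptions(precision=4,suppress=True)
w=onz("top",np.array([[183,161],[557,158],[187,442],[566,433]])/4+[260,170],.036);print(w,w.mean(0))
plan([(T(0,0,.0145),down(TY),2)])
E
```

```text
[[ 0.6149  0.0688  0.036 ]
 [ 0.6207 -0.1112  0.036 ]
 [ 0.4801  0.0627  0.036 ]
 [ 0.4888 -0.1169  0.036 ]] [ 0.5511 -0.0241  0.036 ]
at [ 0.5525 -0.0219  0.0333] yaw 2.48 t 22.85
2 x 0.0007 0.0001 0.0094 | r -0.0001 -0.0002 -0.0001
```

drive_tool(
  motion=[
    {"x": 0, "y": 0.001, "z": 0.01, "rx": 0, "ry": 0, "rz": 0},
    {"x": 0, "y": 0, "z": 0.006, "rx": 0, "ry": 0, "rz": 0},
    {"x": 0, "y": 0, "z": 0.0025, "rx": 0, "ry": 0, "rz": 0},
    {"x": 0, "y": 0, "z": 0, "rx": 0, "ry": 0, "rz": 0},
    {"x": 0, "y": 0, "z": 0, "rx": 0, "ry": 0, "rz": 0},
  ],
)

```text
clock: 23.27
tool_pos: [0.5533, -0.0227, 0.0154]
ee_rot: [1.0, 0.022, 0.001, 0.0]
wrist_force: [0.5, 0.3, -1.0]
gripper_width: 0.684
gripper_force: 43.7
```

drive_tool(
  motion=[
    {"x": 0, "y": 0, "z": 0, "rx": 0, "ry": 0, "rz": 0},
    {"x": 0, "y": 0, "z": 0, "rx": 0, "ry": 0, "rz": 0},
    {"x": 0, "y": 0, "z": 0, "rx": 0, "ry": 0, "rz": 0},
    {"x": 0, "y": 0, "z": -0.025, "rx": 0, "ry": 0, "rz": 0},
    {"x": 0, "y": 0, "z": -0.035, "rx": 0, "ry": 0, "rz": 0},
    {"x": 0, "y": 0, "z": -0.035, "rx": 0, "ry": 0, "rz": 0},
    {"x": 0, "y": 0.03, "z": -0.02, "rx": 0, "ry": 0, "rz": 0},
    {"x": 0, "y": 0.04, "z": 0, "rx": 0, "ry": 0, "rz": 0},
    {"x": 0, "y": 0.04, "z": 0, "rx": 0, "ry": 0, "rz": 0},
    {"x": 0, "y": 0.04, "z": 0, "rx": 0, "ry": 0, "rz": 0},
    {"x": 0, "y": 0.04, "z": 0, "rx": 0, "ry": 0, "rz": 0},
    {"x": 0, "y": 0.04, "z": 0, "rx": 0, "ry": 0, "rz": 0},
    {"x": 0, "y": 0.03, "z": 0, "rx": 0, "ry": 0, "rz": 0},
    {"x": 0, "y": 0, "z": 0, "rx": 0, "ry": 0, "rz": 0},
    {"x": 0, "y": 0, "z": 0, "rx": 0, "ry": 0, "rz": 0},
  ],
  grip=-0.75,
)

```text
clock: 24.52
tool_pos: [0.5642, -0.284, 0.1305]
ee_rot: [1.0, 0.02, 0.001, 0.0]
wrist_force: [-0.1, 0.8, 0.3]
gripper_width: 0.871
gripper_force: 0.0
```

```bash
python3 - <<'E'
from h import *
cv2.imwrite("pics/t3.png",np.vstack([cv2.resize(snapshot("top")[90:365,150:550],(436,300)),cv2.resize(snapshot("scene")[200:425,110:510],(436,245))]))
E
```

```text
(no output)
```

View pics/t3.png

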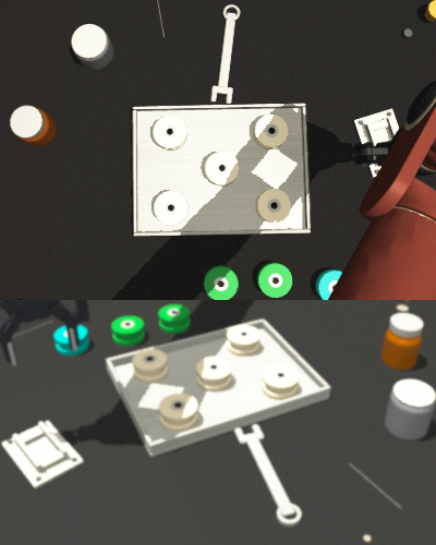

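The picture shows all five wheels flat in a five-spot pattern with the middle one at (221,168). The jar, tin, wrench and look-alikes have not moved.

```bash
python3 -c "
from workcell import hand_in
print(hand_in())"
```

```text
the job is handed in; nothing more can be done
None
```

I handed the job in at about 25 s: all five wheels lie flat in the tray in a die-five pattern, more than 20 mm apart, the stand wheel having first been laid flat on the bench and let go, with the jar, tin and wrench not touched.

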